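Right the tipped jars and snap the chiller hood shut

ROBOT

A 6-joint arm with a two-finger parallel gripper is mounted at the origin on the work surface. World frame = base frame: x ahead of the robot, y to its left, z up, the work surface at z = 0. Lengths are in m, angles in rad, forces in N, time in s.
With the tool pointing down it reaches from about 0.35 to 0.775 m from the base axis. Payload 5.5 kg.
Tool frame: the origin (TCP) lies midway between the tips of the shut fingers; the grasp point (between the pads) lies 19 mm behind it; z points along the fingers, y is the line along which they close (so a half turn about z gives the same grasp; the last joint's range is limited). The gripper opens to 85 mm and grips with 20 to 120 N. Pads are 22 mm wide; open, the fingers measure 114 mm over their backs; the gripper's body (76 mm by 85 mm) begins 54 mm behind the grasp point. The pads swing forward as they close: fully open they stand 13 mm farther back than shut.
Start: joints at [-1.272, 0.313, 0.046, 1.304, 0, 1.431], TCP at [0.244, -0.521, 0.231] pointing down, gripper open.
Joint ranges: [-2.76, 2.76], [-0.86, 1.69], [-1.03, 1.26], [-2.2, 2.34], [-1.47, 1.5], [-3.14, 3.14]. Speed limits (rad/s): [2.57, 2.57, 3.14, 3.14, 3.14, 3.14].

INTERFACE

Orientations are given as a unit quaternion [w, x, y, z].
In Python, from workcell import get_state, read_camera, camera_info, hand_in, recognise gives the robot as it stands.
- The arm moves only by the tool arm_command, never from a script. Its argument "moves" is one flat list of numbers, 7 for each row, row after row: the opening, from -1 (shut) to 1 (fully open), then the shift along the tool's x, y, z in mm, then the turn, a rotation vector about the tool's x, y, z in rad. A call has 1 to 8 rows; each row shifts and turns the commanded pose from where the row before left it, along the tool's axes as they then stand; what a row does not reach is not made up. A row lasts 1/8 s, in which the tool goes at most 62.5 mm and 10.7 degrees, less where a joint would pass 70% of its speed; a pose out of reach is approached as far as the arm can. A call with a gripper value outside its range is refused whole. The fingers move at their own pace and stop on an object; "newtons" is the grip in N (left out, the last holds). Time passes only in rows, so rows that do not move let the fingers close. It gives the time, the measured TCP pose, the force, the opening and the grip force at its end, in the units of the state.
- get_state(): the state, without advancing time (a new reading comes with each control period).
- read_camera(name): name is "scene" or "top" or "wrist"; returns (picture, depth): 420x560x3 uint8, blue, green, red; 420x560 float32, m along the optical axis (not along the pixel's ray), 0 where there is no reading.
- camera_info(name): a dict with "fovy" (degrees; the focal length in pixels is half the picture's height over the tangent of half this angle, whatever the lens; pixels are square), "cx", "cy" (the principal point, pixels), "k1" (the pictures are not rectified: a ray, as slopes to the right and down, at radius r is drawn at 1 + k1 r^2 times it, then the intrinsics apply), "eye" and "orientation" of the camera in the world; the wrist camera has in their place "tool_from_camera" (4x4, takes a point from camera to tool coordinates, whose origin is the TCP and whose axes are the flange's). Camera axes: x right, y down, z forward; pixel columns grow to the right and rows downward; lengths in m; the calibration is good to about 2 mm. A picture is of the moment at which its call begins: read the wrist's pose just before it. camera_info takes no time and is no camera call.
- hand_in(): hands the job in; it is judged then, once.
Trained networks look in the newest picture that a camera, given by its name, has taken for a name from the list of things; names that differ only in an ending like _2 or _b are one class to them, and where a whole thing is asked for, a point or a joint stands for the part that bears it (a point fixed in the world has none). Each returns a list of dicts, best first, with "confidence" (0 to 1); they miss things now and then, are a little off and sometimes report something else, mostly with a low value. They report only what shows in the picture. A call takes as long as a camera call. They do not tell look-alikes from the thing itself.
- recognise(camera, label): "point" ([column, row] in pixels, amid what is visible of it).
The state is a dict: "clock": time; "joint_pos": joint angles; "qvel": joint speeds; "tau": joint torques, N m; "tcp_pos": TCP position; "orientation": TCP orientation; "wrist_force": force on the tool from outside, world axes, zero at the start; "ft_torque": the same for the moment, N m; "finger_gap": finger opening in m; "grip_force": force on a finger pad.
Only numpy, scipy, OpenCV 4.12 (cv2) and the standard library are available. Lean on these libraries where they do the work, as an engineer would, in place of code of your own. Each camera call takes 0.05 s, during which the arm holds its last target. There are 200 camera calls.

TASK

Two of the four small jars in the chiller tray have tipped over: stand them upright again in the lane among the others. Then swing the hinged clear hood down over them and press its front tab until it snaps fully shut past its catch. Don't knock over the jars that still stand, and leave everything else on the bench where it is.

Things in the scene. Friction and masses are not known exactly. Their poses are not given: they have to be found in the camera images.
- tray: fixed white tray of the vial chiller, 190 mm (its x) by 310 mm (its y), origin under its centre, x pointing away from the robot at yaw 0. Floor 10 mm above the bench; walls 5 mm thick, rim 28 mm above the bench. A low metal block (50 x 150 mm, top 22 mm above the bench) lies at the back, x +39 to +89 mm.
- lane (a point): centre of the jar lane, on the tray's floor, 30 mm in front of the tray's middle; axes as the tray's. The lane runs along y (300 mm) between two guide strips 3 mm high whose inner edges are 26 mm either side of its centre line; four jars sit in it about 64 mm apart.
- hood (a joint): angle of the clear hinged hood, rad: 0 fully shut, about 0.08 when it merely rests on its spring catch, 1.6 to 1.8 (upright) at the start. The stiff hinge lets it stay at any angle; pressing past the catch takes roughly 8 to 15 N at the tab. Hood when shut: 190 x 310 mm, 45 mm deep, top 73 mm above the bench, walls 4 mm.
- hood_hinge (a point): middle of the hood's hinge line, at the tray's far rim, 95 mm behind the tray's middle and 28 mm above the bench; turns with the hood, hinge axis along its y.
- hood_tab (a point): middle of the upper face of the hood's finger tab, which juts 30 mm from the middle of the hood's front edge (70 mm wide, 6 mm thick): 205 mm from the hinge line, 7 mm above the hood's lower edge, and 15 mm in front of the hood's front wall, which rises 45 mm. Turns with the hood: x points from tab to hinge, z out of the face to press (up when shut; away from the robot when the hood stands open).
- jar_a: squat white screw-cap jar, 36 mm across and 44 mm tall (grey cap, 33 mm across, is the top 13 mm), about 55 g; all four jars are alike. Origin at the jar's middle, its z axis points from base to cap: level when tipped, up when standing (origin then 22 mm above the lane's floor). Tipped at the start.
- jar_b: squat white screw-cap jar, 36 mm across and 44 mm tall (grey cap, 33 mm across, is the top 13 mm), about 55 g; all four jars are alike. Origin at the jar's middle, its z axis points from base to cap: level when tipped, up when standing (origin then 22 mm above the lane's floor). Tipped at the start.
- jar_c: squat white screw-cap jar, 36 mm across and 44 mm tall (grey cap, 33 mm across, is the top 13 mm), about 55 g; all four jars are alike. Origin at the jar's middle, its z axis points from base to cap: level when tipped, up when standing (origin then 22 mm above the lane's floor). Standing at the start.
- jar_d: squat white screw-cap jar, 36 mm across and 44 mm tall (grey cap, 33 mm across, is the top 13 mm), about 55 g; all four jars are alike. Origin at the jar's middle, its z axis points from base to cap: level when tipped, up when standing (origin then 22 mm above the lane's floor). Standing at the start.
- puck: steel disc 26 mm across, 14 mm high, on the tray's floor in its back left corner; leave alone. Origin under its centre.
- driver: screwdriver, 160 mm, lying left of the robot; leave alone.
- post: dark steel post 38 mm across, 100 mm tall, standing; leave alone. Origin under its centre.
- tape: grey ring (reel core) 90 mm across, 19 mm high; leave alone. Origin under its centre.
- beaker: glass beaker 64 mm across, 75 mm tall; leave alone. Origin under its centre.
- reagent: amber bottle 62 mm across, 130 mm tall; leave alone. Origin under its centre.
- tipbox: grey box 85 x 120 x 50 mm; leave alone. Origin under its centre.
There are look-alikes about, which are no part of the job. What is shaped like the jar_b but blue or yellow is not meant. Leave any purple look-alike of the jar_d alone.

How it is judged:
On the way, in this order (a step that is already met when the one before it is completed fails the run):
1. all four jars stand released in the lane while the hood is still open (over 1.2 rad) (angle between each of jar_a, jar_b, jar_c, jar_d's own z axis and vertical below 0.12 rad and x of jar_a in the frame of lane between -0.015 and 0.015 m and y of jar_a in the frame of lane between -0.14 and 0.14 m and z of jar_a in the frame of lane between 0.017 and 0.028 m and linear speed of each of jar_a, jar_b, jar_c, jar_d below 0.03 m/s and x of jar_b in the frame of lane between -0.015 and 0.015 m and y of jar_b in the frame of lane between -0.14 and 0.14 m and z of jar_b in the frame of lane between 0.017 and 0.028 m and x of jar_c in the frame of lane between -0.015 and 0.015 m and y of jar_c in the frame of lane between -0.14 and 0.14 m and z of jar_c in the frame of lane between 0.017 and 0.028 m and x of jar_d in the frame of lane between -0.015 and 0.015 m and y of jar_d in the frame of lane between -0.14 and 0.14 m and z of jar_d in the frame of lane between 0.017 and 0.028 m and contact force between the fingers and jar_a below 0.1 N and contact force between the fingers and jar_b below 0.1 N and contact force between the fingers and jar_c below 0.1 N and contact force between the fingers and jar_d below 0.1 N and value of joint hood above 1.2 rad), for 0.2 s.
2. the hood is down and past its catch (under 0.02 rad) (value of joint hood below 0.02 rad), for 0.2 s.
At the end, for the whole second after the job is handed in: All four jars stand at rest in the lane, upright within 0.12 rad, their middles within 15 mm of its centre line (rel x) and 140 mm of its middle (rel y) and 17 to 28 mm above its floor, moving slower than 0.03 m/s; the hood is shut past its catch, under 0.02 rad (angle between each of jar_a, jar_b, jar_c, jar_d's own z axis and vertical below 0.12 rad and x of jar_a in the frame of lane between -0.015 and 0.015 m and y of jar_a in the frame of lane between -0.14 and 0.14 m and z of jar_a in the frame of lane between 0.017 and 0.028 m and linear speed of each of jar_a, jar_b, jar_c, jar_d below 0.03 m/s and x of jar_b in the frame of lane between -0.015 and 0.015 m and y of jar_b in the frame of lane between -0.14 and 0.14 m and z of jar_b in the frame of lane between 0.017 and 0.028 m and x of jar_c in the frame of lane between -0.015 and 0.015 m and y of jar_c in the frame of lane between -0.14 and 0.14 m and z of jar_c in the frame of lane between 0.017 and 0.028 m and x of jar_d in the frame of lane between -0.015 and 0.015 m and y of jar_d in the frame of lane between -0.14 and 0.14 m and z of jar_d in the frame of lane between 0.017 and 0.028 m and value of joint hood below 0.02 rad); the robot touches nothing.
It fails at once if a jar that stood at the start is knocked over (tilted more than 0.7 rad) (angle between any of jar_c, jar_d's own z axis and vertical above 0.7 rad).
It fails at once if another thing on the bench or in the tray is moved more than 40 mm (distance of any of puck, driver, post, tape, beaker, reagent, tipbox from where it was at the start of the episode above 0.04 m).
It also fails if it takes over 72 s, if anything falls off the work surface, if the arm or the gripper's body presses on something with over 40 N, if the wrist force passes 120 N, or if a joint passes its speed limit or range.

## Working session

There is one attempt and no reset: what is moved stays moved. The work goes in short steps, Python scripts to look and compute and a tool call to move; the robot and the scene stay as the last step left them, time stands still between calls to the robot, and variables do not carry over. Pictures are saved under pics/ and viewed, at most 10 in all, crops included, and the job is handed in when it is done.

Besides the shell and the picture viewer there is one more tool, called after "Call:" by a JSON object that holds its "fn" and its "kwargs". arm_command: Moves the arm, as the interface text tells. Its arguments: {"type":"object","properties":{"moves":{"type":"array"},"newtons":{"type":"number"}},"required":["moves"]}

```bash
mkdir -p pics
cat > h.py <<'E'
import numpy as np, cv2
from scipy.spatial.transform import Rotation as R
from workcell import *
def q2R(q): return R.from_quat([q[1],q[2],q[3],q[0]]).as_matrix()
def cam(name):
    st=get_state(); im,d=read_camera(name); ci=camera_info(name)
    if name=='wrist':
        T=np.eye(4);T[:3,:3]=q2R(st['orientation']);T[:3,3]=st['tcp_pos'];T=T@np.array(ci['tool_from_camera'])
    else:
        T=np.eye(4);T[:3,:3]=q2R(ci['orientation']);T[:3,3]=ci['eye']
    return im,d,ci,T
def rays(ci,shape=(420,560)):
    f=shape[0]/2/np.tan(np.radians(ci['fovy'])/2)
    K=np.array([[f,0,ci['cx']],[0,f,ci['cy']],[0,0,1]])
    v,u=np.mgrid[:shape[0],:shape[1]].astype(np.float32)
    p=cv2.undistortPoints(np.stack([u.ravel(),v.ravel()],1)[:,None],K,np.array([ci['k1'],0,0,0,0.]))[:,0]
    return np.c_[p,np.ones(len(p))].reshape(*shape,3)
def cloud(d,ci,T): 
    return (rays(ci)*d[...,None])@T[:3,:3].T+T[:3,3]
E
cat > a.py <<'E'
from h import *
for n in ['top','scene']:
    im,d,ci,T=cam(n); P=cloud(d,ci,T); np.savez('pics/'+n,P=P,im=im,d=d)
    cv2.imwrite(f'pics/{n}0.png',im); print(n,T[:3,3].round(3),ci['fovy'])
    for l in ['jar_a','puck','post','tape','beaker','reagent','tipbox','driver','hood_tab','tray']:
        for r in recognise(n,l)[:6]:
            u,v=r['point']; print(l,np.round([u,v]),round(r['confidence'],2),P[int(v),int(u)].round(3))
print(get_state())
E
python3 a.py
```

```text
top [ 0.206 -0.009  1.395] 45.5224303645853
jar_a [262. 215.] 0.73 [0.477 0.053 0.039]
jar_a [375. 220.] 0.68 [ 0.489 -0.262  0.038]
jar_a [330. 220.] 0.61 [ 0.477 -0.134  0.049]
jar_a [308. 216.] 0.46 [ 0.48  -0.076  0.055]
jar_a [286. 212.] 0.42 [ 0.487 -0.016  0.055]
jar_a [305. 149.] 0.35 [ 0.619 -0.048  0.212]
post [417. 146.] 0.66 [ 0.695 -0.365  0.078]
post [302. 178.] 0.21 [ 0.598 -0.051  0.023]
tape [409. 266.] 0.58 [ 0.372 -0.368  0.003]
beaker [132. 186.] 0.95 [0.54  0.432 0.01 ]
reagent [164. 149.] 0.67 [0.63  0.329 0.093]
tipbox [421. 222.] 0.81 [ 0.487 -0.387  0.048]
driver [161. 278.] 0.54 [0.287 0.31  0.033]
hood_tab [302. 150.] 0.9 [ 0.614 -0.041  0.21 ]
hood_tab [266. 215.] 0.2 [0.478 0.042 0.036]
tray [300. 176.] 0.95 [ 0.604 -0.045  0.023]
scene [ 1.024 -0.29   0.833] 52.28092269740657
jar_a [222. 249.] 0.83 [ 0.497 -0.147  0.045]
jar_a [271. 225.] 0.82 [ 0.505 -0.023  0.055]
jar_a [259. 186.] 0.78 [0.372 0.019 0.033]
jar_a [293. 210.] 0.76 [0.485 0.046 0.042]
jar_a [244. 241.] 0.73 [ 0.507 -0.095  0.044]
jar_a [176. 277.] 0.55 [ 0.506 -0.263  0.036]
post [156. 38
[... 520 characters left out ...]
([-1.27160004e+00,  3.13207767e-01,  4.60971880e-02,  1.30362082e+00,
        7.80468047e-06,  1.43117620e+00]), 'qvel': array([ 4.57266706e-05,  4.60196059e-04, -1.43251759e-03,  4.35882443e-04,
        1.48056999e-03,  7.46064240e-04]), 'tau': array([-7.61898245e-04, -4.80478406e+01,  2.98817378e+01,  4.06014587e-04,
       -2.43347795e-04,  1.81215512e-05]), 'tcp_pos': array([ 0.24429134, -0.52055925,  0.23131761]), 'orientation': array([3.20511721e-05, 9.76026424e-01, 2.17652056e-01, 6.47753666e-06]), 'wrist_force': array([-0.40321332, -0.13865402,  0.43853564]), 'ft_torque': array([ 6.87855650e-05,  2.53315339e-02, -6.12027611e-02]), 'grip_force': 0.0, 'finger_gap': 0.08538455852466939}
```

Run:
```python
import cv2,numpy as np
t=cv2.imread('pics/top0.png');s=cv2.imread('pics/scene0.png')
cv2.imwrite('pics/c1.png',cv2.resize(t[120:290,220:440],None,fx=3.5,fy=3.5,interpolation=cv2.INTER_CUBIC))
cv2.imwrite('pics/c2.png',cv2.resize(s[130:350,130:390],None,fx=2.7,fy=2.7,interpolation=cv2.INTER_CUBIC))
```

```text
(no output)
```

View pics/c1.png

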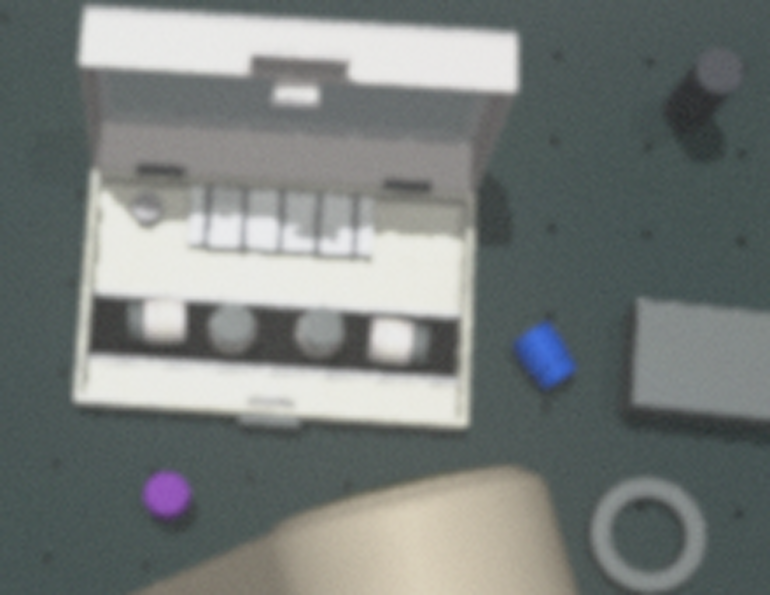

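View pics/c2.png

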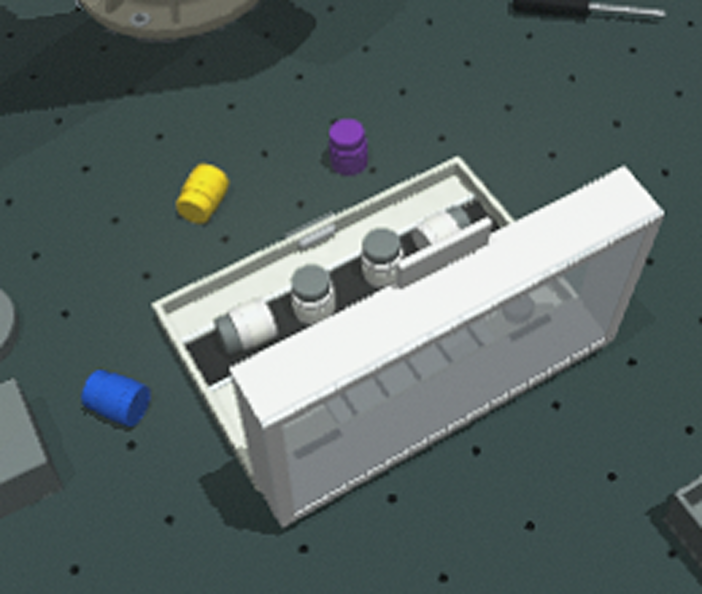

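Top crop: lane jars, image left to right, are tipped with cap to +y (px 262,215), standing (286,212), standing (308,216) and tipped with cap to -y (330,220). All four are white with grey caps. The blue (375,220), yellow and purple look-alikes lie outside the tray, so I leave them alone.

Run:
```python
from h import *
ci=camera_info('wrist');print(ci)
ci=camera_info('top');T=np.eye(4);T[:3,:3]=q2R(ci['orientation']);T[:3,3]=ci['eye']
r=rays(ci)@T[:3,:3].T
def at(u,v,z):
    q=cv2.remap(r.astype(np.float32),np.float32([[u]]),np.float32([[v]]),1)[0,0]
    return (T[:3,3]+q*(z-T[2,3])/q[2]).round(4)
for n,(x,y),z in [('FL',(75,402),.028),('FR',(468,427),.028),('BL',(90,172),.028),('BR',(474,192),.028),('jL',(160,322),.045),('c1',(232,328),.054),('c2',(320,333),.054),('jR',(395,340),.045)]:
    print(n,at(219.5+(x+.5)/3.5,119.5+(y+.5)/3.5,z))
P=np.load('pics/top.npz')['P']
# hood upper edge
m=(P[...,2]>.15)&(P[...,0]>.5)&(abs(P[...,1]+.05)<.2)&(P[...,0]<.75)
Q=P[m];print(len(Q),Q.min(0),Q.max(0))
for y in (-.18,-.12,-.05,0.03,.08):
    q=Q[abs(Q[:,1]-y)<.01]; print(y,q[:,0].min().round(3),q[:,0].max().round(3),np.median(q[:,2]).round(3))
P=np.load('pics/scene.npz')['P']
q=P[(P[...,2]>.08)&(abs(P[...,1]+.05)<.2)&(P[...,0]>.5)&(P[...,0]<.8)]
for z in np.arange(.09,.25,.02):
    w=q[abs(q[:,2]-z)<.01]
    if len(w): print(z.round(2),np.percentile(w,[5,50,95],axis=0)[:,:2].round(3).tolist())
```

```text
{'fovy': 61.62850349692862, 'cx': 283.39008299713385, 'cy': 210.72022205156927, 'k1': -0.05546084867860301, 'tool_from_camera': array([[ 2.47963436e-04, -9.58736934e-01, -2.84294618e-01,
         7.17695991e-02],
       [ 9.99999928e-01,  1.55662353e-04,  3.47260077e-04,
        -9.29249270e-04],
       [-2.88677093e-04, -2.84294683e-01,  9.58736903e-01,
        -1.40908302e-01],
       [ 0.00000000e+00,  0.00000000e+00,  0.00000000e+00,
         1.00000000e+00]])}
FL [0.4199 0.1039 0.028 ]
FR [ 0.4226 -0.2067  0.028 ]
BL [0.6092 0.1082 0.028 ]
BR [ 0.6151 -0.2036  0.028 ]
jL [0.4857 0.0412 0.045 ]
c1 [ 0.4832 -0.0157  0.054 ]
c2 [ 0.4842 -0.0845  0.054 ]
jR [ 0.4848 -0.1441  0.045 ]
2310 [ 0.61221167 -0.20280168  0.15008378] [0.67966902 0.10532442 0.25136051]
-0.18 0.633 0.679 0.214
-0.12 0.632 0.678 0.214
-0.05 0.612 0.679 0.213
0.03 0.631 0.679 0.214
0.08 0.631 0.678 0.215
0.09 [[0.666, -0.204], [0.669, -0.071], [0.671, 0.086]]
0.11 [[0.668, -0.204], [0.671, -0.07], [0.673, 0.089]]
0.13 [[0.67, -0.204], [0.673, -0.07], [0.675, 0.089]]
0.15 [[0.673, -0.204], [0.675, -0.07], [0.677, 0.088]]
0.17 [[0.674, -0.204], [0.677, -0.07], [0.679, 0.088]]
0.19 [[0.677, -0.204], [0.679, -0.07], [0.682, 0.091]]
0.21 [[0.64, -0.193], [0.663, -0.066], [0.682, 0.088]]
0.23 [[0.644, -0.083], [0.645, -0.051], [0.647, -0.019]]
```

```bash
cat >> h.py <<'E'
YAW=0.015
TC=np.array([0.5167,-0.0496]); 
ex=np.array([np.cos(YAW),np.sin(YAW),0]);ey=np.array([-np.sin(YAW),np.cos(YAW),0]);ez=np.array([0,0,1.])
LANE=np.r_[TC,0.010]-0.03*ex
def lane(x,y,z): return LANE+x*ex+y*ey+z*ez
def Rl(lean):
    "tool y along tray x; lean>0: body leans to +y"
    z=-np.sin(lean)*ey-np.cos(lean)*ez; x=np.cross(ex,z); return np.c_[x,ex,z]
def plan(wps,start=None):
    "wps: (grip,pos,R,nrows); prints rows rounded"
    if start is None:
        s=get_state(); p,Rc=np.array(s['tcp_pos']),q2R(s['orientation'])
    else: p,Rc=start
    rows=[]
    for g,pt,Rt,n in wps:
        d=np.linalg.norm(pt-p); a=R.from_matrix(Rc.T@Rt).magnitude()
        n=max(n,int(np.ceil(d/.058)),int(np.ceil(a/.18)))
        p0=p.copy(); rv=R.from_matrix(Rc.T@Rt).as_rotvec(); R0=Rc.copy()
        for i in range(1,n+1):
            pd=p0+(pt-p0)*i/n; Rd=R0@R.from_rotvec(rv*i/n).as_matrix()
            t=np.round(1000*Rc.T@(pd-p)); w=np.round(R.from_matrix(Rc.T@Rd).as_rotvec(),2)+0.
            p=p+Rc@t/1000; Rc=Rc@R.from_rotvec(w).as_matrix()
            rows.append([g]+[int(k) for k in t]+[float(k) for k in w.round(2)])
    for i in range(0,len(rows),8): print(i, str(sum(rows[i:i+8],[])).replace('.0,',',').replace(' ',''))
    print('end',p.round(4)); return p,Rc
E
python3 - <<'E'
from h import *
plan([(0.4,np.array([.487,-.02,.28]),Rl(0),10)])
E
```

```text
0 [0.4,43,-35,-5,0,0,-0.11,0.4,47,-30,-5,0,0,-0.12,0.4,50,-24,-5,0,0,-0.11,0.4,53,-19,-4,0,0,-0.12,0.4,54,-12,-5,0,0,-0.11,0.4,55,-6,-5,0,0,-0.12,0.4,56,0,-5,0,0,-0.11,0.4,55,7,-5,0,0,-0.12]
8 [0.4,54,13,-5,0,0,-0.11,0.4,52,19,-5,0,0,-0.12]
end [ 0.4867 -0.0203  0.2803]
```

Call:
{"fn": "arm_command", "kwargs": {"moves": [0.4, 43, -35, -5, 0, 0, -0.11, 0.4, 47, -30, -5, 0, 0, -0.12, 0.4, 50, -24, -5, 0, 0, -0.11, 0.4, 53, -19, -4, 0, 0, -0.12, 0.4, 54, -12, -5, 0, 0, -0.11, 0.4, 55, -6, -5, 0, 0, -0.12, 0.4, 56, 0, -5, 0, 0, -0.11, 0.4, 55, 7, -5, 0, 0, -0.12], "newtons": 30}}

```text
clock: 2.1
tcp_pos: [0.4391, -0.1184, 0.2708]
orientation: [0.001, 0.777, 0.63, 0.0]
wrist_force: [0.6, -0.1, -0.4]
finger_gap: 0.0601
grip_force: 0.0
```

Call:
{"fn": "arm_command", "kwargs": {"moves": [0.4, 54, 13, -5, 0, 0, -0.11, 0.4, 52, 19, -5, 0, 0, -0.12, 0.4, 0, 0, 0, 0, 0, 0, 0.4, 0, 0, 0, 0, 0, 0]}}

```text
clock: 2.6
tcp_pos: [0.4866, -0.0201, 0.2801]
orientation: [-0.0, 0.701, 0.714, -0.0]
wrist_force: [0.4, -0.5, 0.2]
finger_gap: 0.0595
grip_force: 0.0
```

```bash
cat > w.py <<'E'
import sys
from h import *
im,d,ci,T=cam('wrist'); P=cloud(d,ci,T); np.savez('pics/w'+sys.argv[1],P=P,im=im,d=d)
cv2.imwrite(f'pics/w{sys.argv[1]}.png',im)
for r in recognise('wrist','jar_a'): 
    u,v=r['point'];print(np.round([u,v]),round(r['confidence'],2),P[int(v),int(u)].round(3))
L=np.stack([(P-LANE)@ex,(P-LANE)@ey,(P-LANE)@ez],-1)
m=(abs(L[...,0])<.035)&(abs(L[...,1])<.15)&(L[...,2]>.012)&(L[...,2]<.06)&(d>0)
n,lab=cv2.connectedComponents(m.astype(np.uint8))
for i in range(1,n):
    k=lab==i
    if k.sum()<150: continue
    q=L[k]; print(k.sum(),'uv',np.argwhere(k).mean(0)[::-1].round(),'lo',np.percentile(q,2,axis=0).round(4),'hi',np.percentile(q,98,axis=0).round(4))
s=get_state();print(s['clock'],s['tcp_pos'],s['joint_pos'].round(3),s['finger_gap'],s['wrist_force'].round(1))
E
python3 w.py 1
```

```text
[158. 246.] 0.92 [ 0.336 -0.109  0.03 ]
[287. 229.] 0.91 [ 0.49  -0.078  0.052]
[285. 276.] 0.87 [ 0.489 -0.138  0.045]
[288. 168.] 0.86 [ 0.49  -0.01   0.052]
[168. 128.] 0.86 [0.363 0.03  0.042]
[291. 115.] 0.69 [0.491 0.046 0.045]
[283. 352.] 0.58 [ 0.488 -0.256  0.034]
1365 uv [290. 114.] lo [-0.0109  0.0741  0.0194] hi [0.0234 0.1157 0.0352]
916 uv [287. 170.] lo [-0.0128  0.021   0.017 ] hi [0.0185 0.0523 0.0437]
912 uv [288. 230.] lo [-0.0113 -0.0488  0.0144] hi [ 0.0203 -0.0174  0.0436]
1078 uv [284. 276.] lo [-0.0165 -0.1182  0.0144] hi [ 0.0174 -0.075   0.035 ]
2.7 [ 0.48632497 -0.0211012   0.28016212] [-0.208  0.131 -0.067  1.372 -0.     1.346] 0.05985670250672829 [ 0.3 -0.4  0.2]
```

View pics/w1.png

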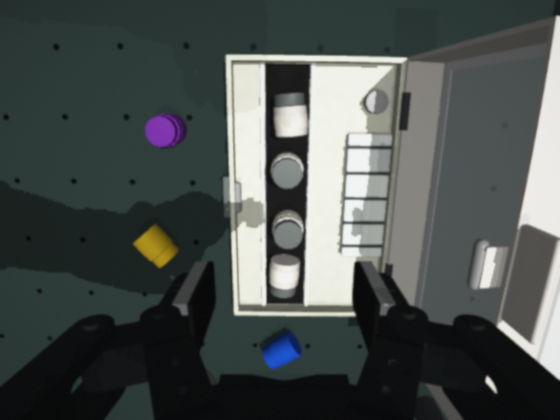

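The picture shows four white jars with grey caps in the lane: tipped (290,114), standing (287,170), standing (288,230), tipped (284,276). The caps of the tipped jars point outward. The coloured look-alikes at (165,130), (156,246) and (282,350) are outside the tray.

Run:
```python
from h import *
s=get_state();ci=camera_info('wrist');T=np.eye(4);T[:3,:3]=q2R(s['orientation']);T[:3,3]=s['tcp_pos'];T=T@np.array(ci['tool_from_camera'])
r=(rays(ci)@T[:3,:3].T).astype(np.float32)
im=np.load('pics/w1.npz')['im']; g=cv2.cvtColor(im,cv2.COLOR_BGR2GRAY).astype(float)
def at(u,v,z):
    q=cv2.remap(r,np.float32([[u]]),np.float32([[v]]),1)[0,0]; return T[:3,3]+q*(z-T[2,3])/q[2]
# front outer edge & strip edges along rows
E=[];S=[]
for v in list(range(70,300,6)):
    row=cv2.GaussianBlur(g,(3,3),0)[v]; 
    u=215+np.argmax(np.diff(row[215:240])); p=at(u+.5,v,.028); E.append(p)
    a=255+np.argmin(np.diff(row[255:280])); b=298+np.argmax(np.diff(row[298:322])); S.append((at(a+.5,v,.013)+at(b+.5,v,.013))/2)
for n,A in (('front',E),('lane',S)):
    A=np.array(A); c=np.polyfit(A[:,1],A[:,0],1); k=abs(np.polyval(c,A[:,1])-A[:,0])<.003; c=np.polyfit(A[k,1],A[k,0],1)
    print(n,'yaw',-c[0],'x at y=-.05',np.polyval(c,-.05),k.sum())
for u,v in [(228,57),(405,57),(236,315)]: print(at(u,v,.028))
```

```text
front yaw 0.005047763570087231 x at y=-.05 0.42354894001320476 39
lane yaw 0.006025277336768871 x at y=-.05 0.48890566882485165 39
[0.42559655 0.10126428 0.028     ]
[0.61064254 0.10515525 0.028     ]
[ 0.42750432 -0.20569468  0.028     ]
```

```bash
sed -i 's/^YAW=.*/YAW=0.008/; s/^TC=.*/TC=np.array([0.5185,-0.0505]);/' h.py
cat > p.py <<'E'
import sys
from h import *
def jarplan(sg,xj,yj,yend,dip=0.0):
    C0=lane(xj,yj,.018); a=np.radians(50)*sg; b=-np.radians(37)*sg
    off=-sg*.013*ey-.009*ez; R0=Rl(a);R1=Rl(b); Q=R1@R0.T
    g=C0+off; C1=lane(0,yend,.0225)
    up=lambda p,h:p+np.array([0,0,h])
    st=plan([(.4,up(g,.09),R0,10),(.4,g,R0,6)])
    print('grip rows, then:')
    st=plan([(-1,up(g,.06),R0,5),(-1,up(C1+Q@off,.05),R1,14),(-1,C1+Q@off,R1,7)],st)
    print('open, then'); plan([(.4,up(C1+Q@off,.09),R1,5)],st)
if sys.argv[1]=='L': jarplan(1,.002,.0955,.112)
else: jarplan(-1,.0,-.096,-.112)
E
python3 p.py L
```

```text
0 [0.4,5,0,17,0,-0.09,0,0.4,7,1,17,0,-0.08,0,0.4,8,0,16,0,-0.09,0,0.4,10,1,15,0,-0.09,0,0.4,10,0,14,0,-0.09,0,0.4,13,1,13,0,-0.08,0,0.4,13,0,13,0,-0.09,0,0.4,14,1,11,0,-0.09,0.01]
8 [0.4,15,0,9,0,-0.09,0,0.4,16,0,9,0,-0.08,0,0.4,11,0,10,0,0,0,0.4,12,0,9,0,0,0,0.4,11,0,10,0,0,0,0.4,12,0,9,0,0,0,0.4,11,0,10,0,0,0,0.4,11,0,10,0,0,0.0]
end [0.4902 0.0312 0.0191]
grip rows, then:
0 [-1,-9,0,-8,0,0,0,-1,-9,0,-8,0,0,0,-1,-9,0,-7,0,0,0,-1,-9,0,-8,0,0,0,-1,-9,0,-8,0,0,0,-1,2,0,-2,0,0.11,0,-1,3,0,-1,0,0.11,0,-1,2,0,-1,0,0.1,0.0]
8 [-1,3,-1,-1,0,0.11,0,-1,3,0,0,0,0.11,0,-1,2,0,-1,0,0.11,0,-1,3,0,0,0,0.11,0,-1,3,0,1,0,0.11,0,-1,2,0,0,0,0.1,0,-1,3,0,1,0,0.11,0,-1,2,-1,2,0,0.11,0.0]
16 [-1,3,0,1,0,0.11,0,-1,2,0,2,0,0.11,0,-1,2,0,2,0,0.11,0,-1,-4,0,6,0,0,0,-1,-5,0,5,0,0,0,-1,-4,0,6,0,0,0,-1,-4,0,6,0,0,0,-1,-5,0,5,0,0,0.0]
24 [-1,-4,0,6,0,0,0,-1,-4,0,6,0,0,0.0]
end [0.4879 0.07   0.0191]
open, then
0 [0.4,11,0,-14,0,0,0,0.4,11,0,-15,0,0,0,0.4,10,0,-14,0,0,0,0.4,11,0,-15,0,0,0,0.4,11,0,-14,0,0,0.0]
end [0.4874 0.0694 0.1091]
```

Call:
{"fn": "arm_command", "kwargs": {"moves": [0.4, 5, 0, 17, 0, -0.09, 0, 0.4, 7, 1, 17, 0, -0.08, 0, 0.4, 8, 0, 16, 0, -0.09, 0, 0.4, 10, 1, 15, 0, -0.09, 0, 0.4, 10, 0, 14, 0, -0.09, 0, 0.4, 13, 1, 13, 0, -0.08, 0, 0.4, 13, 0, 13, 0, -0.09, 0, 0.4, 14, 1, 11, 0, -0.09, 0.01]}}

```text
clock: 3.7
tcp_pos: [0.4899, 0.0206, 0.1428]
orientation: [0.247, 0.663, 0.665, -0.24]
wrist_force: [0.7, 0.5, -0.7]
finger_gap: 0.0596
grip_force: 0.0
```

Call:
{"fn": "arm_command", "kwargs": {"moves": [0.4, 15, 0, 9, 0, -0.09, 0, 0.4, 16, 0, 9, 0, -0.08, 0, 0.4, 11, 0, 10, 0, 0, 0, 0.4, 12, 0, 9, 0, 0, 0, 0.4, 11, 0, 10, 0, 0, 0, 0.4, 12, 0, 9, 0, 0, 0, 0.4, 11, 0, 10, 0, 0, 0, 0.4, 11, 0, 10, 0, 0, 0]}}

```text
clock: 4.7
tcp_pos: [0.4907, 0.032, 0.0185]
orientation: [0.301, 0.639, 0.644, -0.294]
wrist_force: [-0.3, -0.7, -0.6]
finger_gap: 0.06
grip_force: 0.0
```

Call:
{"fn": "arm_command", "kwargs": {"moves": [-1, 0, 0, 0, 0, 0, 0, -1, 0, 0, 0, 0, 0, 0, -1, 0, 0, 0, 0, 0, 0, -1, 0, 0, 0, 0, 0, 0]}}

```text
clock: 5.2
tcp_pos: [0.4909, 0.0322, 0.0196]
orientation: [0.302, 0.639, 0.643, -0.294]
wrist_force: [0.4, -0.5, -0.4]
finger_gap: 0.0347
grip_force: 31.6
```

Call:
{"fn": "arm_command", "kwargs": {"moves": [-1, -9, 0, -8, 0, 0, 0, -1, -9, 0, -8, 0, 0, 0, -1, -9, 0, -7, 0, 0, 0, -1, -9, 0, -8, 0, 0, 0, -1, -9, 0, -8, 0, 0, 0, -1, 2, 0, -2, 0, 0.11, 0, -1, 3, 0, -1, 0, 0.11, 0, -1, 2, 0, -1, 0, 0.1, 0]}}

```text
clock: 6.2
tcp_pos: [0.4903, 0.0411, 0.0776]
orientation: [0.194, 0.678, 0.684, -0.187]
wrist_force: [-0.9, -0.7, -0.9]
finger_gap: 0.0349
grip_force: 31.7
```

Call:
{"fn": "arm_command", "kwargs": {"moves": [-1, 3, -1, -1, 0, 0.11, 0, -1, 3, 0, 0, 0, 0.11, 0, -1, 2, 0, -1, 0, 0.11, 0, -1, 3, 0, 0, 0, 0.11, 0, -1, 3, 0, 1, 0, 0.11, 0, -1, 2, 0, 0, 0, 0.1, 0, -1, 3, 0, 1, 0, 0.11, 0, -1, 2, -1, 2, 0, 0.11, 0]}}

```text
clock: 7.2
tcp_pos: [0.4882, 0.0619, 0.0718]
orientation: [-0.112, 0.694, 0.702, 0.116]
wrist_force: [-0.1, -0.4, -0.6]
finger_gap: 0.0351
grip_force: 31.7
```

Call:
{"fn": "arm_command", "kwargs": {"moves": [-1, 3, 0, 1, 0, 0.11, 0, -1, 2, 0, 2, 0, 0.11, 0, -1, 2, 0, 2, 0, 0.11, 0, -1, 0, 0, 0, 0, 0, 0]}}

```text
clock: 7.7
tcp_pos: [0.4876, 0.0693, 0.0683]
orientation: [-0.225, 0.667, 0.673, 0.226]
wrist_force: [-0.2, -0.1, -0.2]
finger_gap: 0.0356
grip_force: 31.7
```

Run:
```python
from h import *
im,d,ci,T=cam('scene');cv2.imwrite('pics/s1.png',cv2.resize(im[130:330,150:410],None,fx=3,fy=3,interpolation=cv2.INTER_CUBIC))
s=get_state();print(s['tcp_pos'],s['joint_pos'],s['finger_gap'],s['grip_force'])
```

```text
[0.4878044  0.06981314 0.06881181] [-0.38483365  0.42511184 -0.3977402   1.02690394  0.59325747  1.09008828] 0.03538262365278474 31.71587884426117
```

View pics/s1.png

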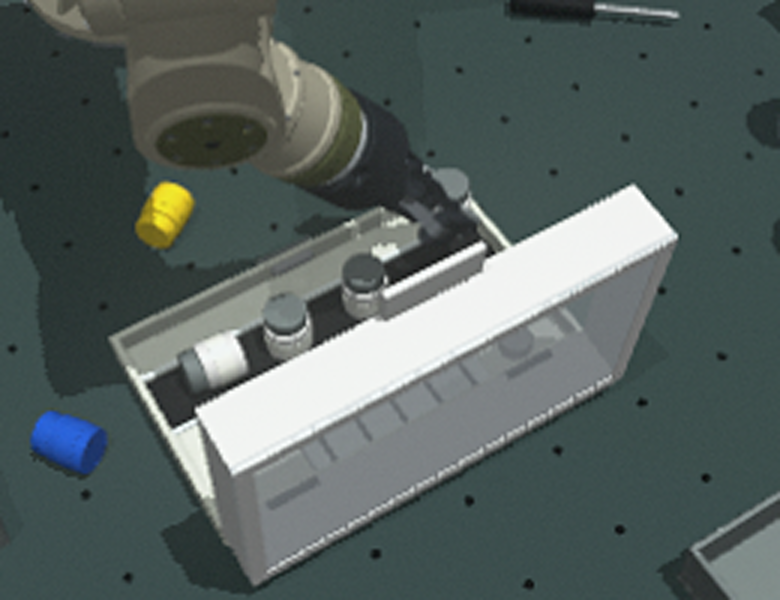

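The jar is held roughly upright at (450,190) with its cap up, and the neighbours are untouched. Lowering it now.

Call:
{"fn": "arm_command", "kwargs": {"moves": [-1, -4, 0, 6, 0, 0, 0, -1, -5, 0, 5, 0, 0, 0, -1, -4, 0, 6, 0, 0, 0, -1, -4, 0, 6, 0, 0, 0, -1, -5, 0, 5, 0, 0, 0, -1, -4, 0, 6, 0, 0, 0, -1, -4, 0, 6, 0, 0, 0, -1, 0, 0, 0, 0, 0, 0]}}

```text
clock: 8.75
tcp_pos: [0.4886, 0.0708, 0.0194]
orientation: [-0.225, 0.666, 0.674, 0.227]
wrist_force: [0.1, -0.1, 2.7]
finger_gap: 0.0348
grip_force: 30.8
```

Contact is light (2.7 N). Releasing and retreating.

Call:
{"fn": "arm_command", "kwargs": {"moves": [-0.1, 0, 0, 0, 0, 0, 0, 0.1, 0, 0, 0, 0, 0, 0, 0.4, 0, 0, 0, 0, 0, 0, 0.4, 11, 0, -14, 0, 0, 0, 0.4, 11, 0, -15, 0, 0, 0, 0.4, 10, 0, -14, 0, 0, 0, 0.4, 11, 0, -15, 0, 0, 0, 0.4, 11, 0, -14, 0, 0, 0]}}

```text
clock: 9.75
tcp_pos: [0.4876, 0.0703, 0.1097]
orientation: [-0.225, 0.666, 0.674, 0.227]
wrist_force: [-0.6, 0.2, 0.3]
finger_gap: 0.0601
grip_force: 0.0
```

Run:
```python
from h import *
plan([(.4,np.array([.488,-.03,.26]),Rl(0),8)])
```

```text
0 [0.4,1,0,-23,0,-0.08,0,0.4,0,0,-22,0,-0.08,0,0.4,-2,0,-23,0,-0.08,0,0.4,-4,0,-22,0,-0.08,0,0.4,-6,0,-22,0,-0.09,0,0.4,-8,0,-21,0,-0.08,0,0.4,-9,0,-20,0.01,-0.08,0,0.4,-11,0,-20,0,-0.08,0.0]
end [ 0.4879 -0.0299  0.2599]
```

Call:
{"fn": "arm_command", "kwargs": {"moves": [0.4, 1, 0, -23, 0, -0.08, 0, 0.4, 0, 0, -22, 0, -0.08, 0, 0.4, -2, 0, -23, 0, -0.08, 0, 0.4, -4, 0, -22, 0, -0.08, 0, 0.4, -6, 0, -22, 0, -0.09, 0, 0.4, -8, 0, -21, 0, -0.08, 0, 0.4, -9, 0, -20, 0, -0.08, 0, 0.4, -11, 0, -20, 0, -0.08, 0]}}

```text
clock: 10.75
tcp_pos: [0.4876, -0.0301, 0.26]
orientation: [0.003, 0.704, 0.711, 0.001]
wrist_force: [0.4, 0.6, -0.5]
finger_gap: 0.0599
grip_force: 0.0
```

```bash
python3 w.py 2; python3 p.py R
```

```text
[151. 245.] 0.91 [ 0.338 -0.109  0.03 ]
[283. 161.] 0.9 [ 0.487 -0.01   0.053]
[285. 273.] 0.85 [ 0.49  -0.135  0.045]
[156. 120.] 0.81 [0.361 0.03  0.042]
[286.  87.] 0.77 [0.49  0.06  0.053]
[283. 351.] 0.7 [ 0.49  -0.252  0.031]
[286. 225.] 0.56 [ 0.49  -0.077  0.052]
1110 uv [284.  87.] lo [-0.0155  0.0957  0.0272] hi [0.016  0.1269 0.0438]
1018 uv [285. 164.] lo [-0.0147  0.0215  0.0188] hi [0.0163 0.0528 0.0436]
1014 uv [286. 227.] lo [-0.0133 -0.0481  0.0149] hi [ 0.0184 -0.0167  0.0435]
1201 uv [282. 276.] lo [-0.0177 -0.1174  0.0141] hi [ 0.0159 -0.0743  0.0351]
10.85 [ 0.48878623 -0.02951356  0.26144278] [-2.250e-01  1.310e-01 -1.130e-01  1.316e+00  1.000e-03  1.334e+00] 0.0599277326236044 [0.6 0.4 0.3]
0 [0.4,-10,0,15,0,0.09,0,0.4,-12,0,14,0,0.08,0,0.4,-13,-1,14,0,0.09,0,0.4,-14,0,12,0,0.09,0,0.4,-15,0,11,0,0.09,0,0.4,-16,0,9,0,0.08,0.01,0.4,-16,-1,8,0,0.09,0,0.4,-18,0,7,0.01,0.09,0.0]
8 [0.4,-17,0,5,0,0.09,0,0.4,-19,0,3,0,0.08,0,0.4,-11,0,10,0,0,0,0.4,-12,0,9,0,0,0,0.4,-11,0,10,0,0,0,0.4,-12,0,10,0,0,0,0.4,-11,0,9,0,0,0,0.4,-11,1,10,0,0,0.0]
end [ 0.4896 -0.1335  0.0192]
grip rows, then:
0 [-1,9,0,-8,0,0,0,-1,9,0,-8,0,0,0,-1,9,0,-7,0,0,0,-1,9,0,-8,0,0,0,-1,10,-1,-8,0,0,0,-1,-2,0,-2,0,-0.11,0,-1,-3,0,-1,0,-0.11,0,-1,-2,0,-1,0,-0.1,0.0]
8 [-1,-3,0,-1,0,-0.11,0,-1,-3,0,0,0,-0.11,0,-1,-2,0,0,0,-0.11,0,-1,-3,0,0,0,-0.11,0,-1,-3,0,0,0,-0.11,0,-1,-3,0,1,0,-0.1,0,-1,-2,0,1,0,-0.11,0,-1,-3,0,1,0,-0.11,0.0]
16 [-1,-2,0,2,0,-0.11,0,-1,-2,0,2,0,-0.11,0,-1,-2,0,2,0,-0.1,0,-1,4,0,6,0,0,0,-1,5,0,5,0,0,0,-1,4,0,6,0,0,0,-1,4,0,6,0,0,0,-1,4,0,5,0,0,0.0]
24 [-1,5,0,6,0,0,0,-1,4,1,6,0,0,0.0]
end [ 0.4899 -0.1711  0.0189]
open, then
0 [0.4,-11,0,-14,0,0,0,0.4,-11,0,-15,0,0,0,0.4,-10,0,-14,0,0,0,0.4,-11,-1,-15,0,0,0,0.4,-11,0,-14,0,0,0.0]
end [ 0.4891 -0.1714  0.1089]
```

View pics/w2.png

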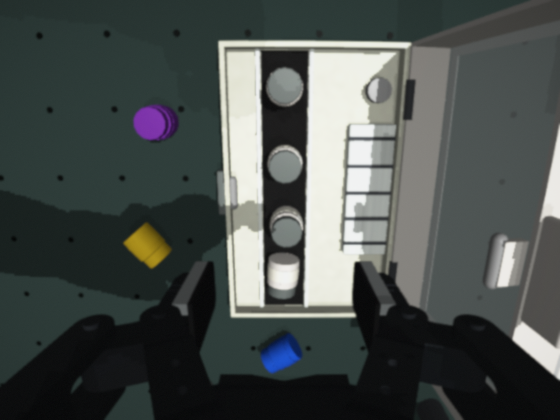

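The left jar now stands at (285,87). The two neighbours stand at (285,163) and (287,227), and the remaining tipped jar is at (283,273) with its cap to -y. Next is the right jar.

Call:
{"fn": "arm_command", "kwargs": {"moves": [0.4, -10, 0, 15, 0, 0.09, 0, 0.4, -12, 0, 14, 0, 0.08, 0, 0.4, -13, -1, 14, 0, 0.09, 0, 0.4, -14, 0, 12, 0, 0.09, 0, 0.4, -15, 0, 11, 0, 0.09, 0, 0.4, -16, 0, 9, 0, 0.08, 0.01, 0.4, -16, -1, 8, 0, 0.09, 0, 0.4, -18, 0, 7, 0, 0.09, 0]}}

```text
clock: 11.85
tcp_pos: [0.487, -0.1133, 0.1358]
orientation: [-0.243, 0.663, 0.664, 0.245]
wrist_force: [0.4, -0.8, -0.2]
finger_gap: 0.0596
grip_force: 0.0
```

Call:
{"fn": "arm_command", "kwargs": {"moves": [0.4, -17, 0, 5, 0, 0.09, 0, 0.4, -19, 0, 3, 0, 0.08, 0, 0.4, -11, 0, 10, 0, 0, 0, 0.4, -12, 0, 9, 0, 0, 0, 0.4, -11, 0, 10, 0, 0, 0, 0.4, -12, 0, 10, 0, 0, 0, 0.4, -11, 0, 9, 0, 0, 0, 0.4, -11, 1, 10, 0, 0, 0]}}

```text
clock: 12.85
tcp_pos: [0.4884, -0.1336, 0.0163]
orientation: [-0.297, 0.641, 0.642, 0.298]
wrist_force: [0.2, 0.3, 0.6]
finger_gap: 0.0597
grip_force: 0.0
```

Call:
{"fn": "arm_command", "kwargs": {"moves": [-1, 0, 0, 0, 0, 0, 0, -1, 0, 0, 0, 0, 0, 0, -1, 0, 0, 0, 0, 0, 0, -1, 0, 0, 0, 0, 0, 0]}}

```text
clock: 13.35
tcp_pos: [0.4876, -0.1335, 0.0181]
orientation: [-0.299, 0.641, 0.641, 0.298]
wrist_force: [-4.0, -2.1, 9.8]
finger_gap: 0.0352
grip_force: 33.8
```

Call:
{"fn": "arm_command", "kwargs": {"moves": [-1, 9, 0, -8, 0, 0, 0, -1, 9, 0, -8, 0, 0, 0, -1, 9, 0, -7, 0, 0, 0, -1, 9, 0, -8, 0, 0, 0, -1, 10, 0, -8, 0, 0, 0, -1, -2, 0, -2, 0, -0.11, 0, -1, -3, 0, -1, 0, -0.11, 0, -1, -2, 0, -1, 0, -0.1, 0]}}

```text
clock: 14.35
tcp_pos: [0.4884, -0.142, 0.0761]
orientation: [-0.19, 0.68, 0.681, 0.191]
wrist_force: [-0.5, -0.1, -0.7]
finger_gap: 0.0348
grip_force: 30.4
```

Call:
{"fn": "arm_command", "kwargs": {"moves": [-1, -3, 0, -1, 0, -0.11, 0, -1, -3, 0, 0, 0, -0.11, 0, -1, -2, 0, 0, 0, -0.11, 0, -1, -3, 0, 0, 0, -0.11, 0, -1, -3, 0, 0, 0, -0.11, 0, -1, -3, 0, 1, 0, -0.1, 0, -1, -2, 0, 1, 0, -0.11, 0, -1, -3, 0, 1, 0, -0.11, 0]}}

```text
clock: 15.35
tcp_pos: [0.4881, -0.1633, 0.0704]
orientation: [0.115, 0.698, 0.698, -0.113]
wrist_force: [0.4, 0.3, -0.9]
finger_gap: 0.035
grip_force: 30.4
```

Call:
{"fn": "arm_command", "kwargs": {"moves": [-1, -2, 0, 2, 0, -0.11, 0, -1, -2, 0, 2, 0, -0.11, 0, -1, -2, 0, 2, 0, -0.1, 0, -1, 0, 0, 0, 0, 0, 0]}}

```text
clock: 15.85
tcp_pos: [0.4872, -0.1699, 0.0656]
orientation: [0.222, 0.67, 0.673, -0.222]
wrist_force: [-0.8, -0.2, -0.7]
finger_gap: 0.0348
grip_force: 30.4
```

Run:
```python
from h import *
im,d,ci,T=cam('scene');cv2.imwrite('pics/s2.png',cv2.resize(im[150:350,130:390],None,fx=3,fy=3,interpolation=cv2.INTER_CUBIC))
```

```text
(no output)
```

View pics/s2.png

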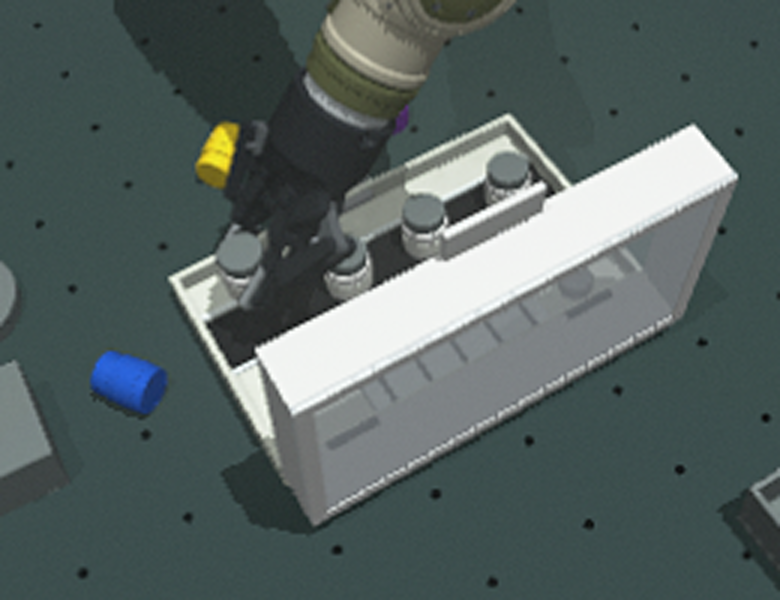

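The jar is upright at (240,265) between the fingers, and the other three jars stand.

Call:
{"fn": "arm_command", "kwargs": {"moves": [-1, 4, 0, 6, 0, 0, 0, -1, 5, 0, 5, 0, 0, 0, -1, 4, 0, 6, 0, 0, 0, -1, 4, 0, 6, 0, 0, 0, -1, 4, 0, 5, 0, 0, 0, -1, 5, 0, 6, 0, 0, 0, -1, 1, 0, 2, 0, 0, 0, -1, 0, 0, 0, 0, 0, 0]}}

```text
clock: 16.9
tcp_pos: [0.4882, -0.1713, 0.0213]
orientation: [0.223, 0.671, 0.672, -0.222]
wrist_force: [0.7, -0.9, -0.9]
finger_gap: 0.0349
grip_force: 30.4
```

Call:
{"fn": "arm_command", "kwargs": {"moves": [-1, 1, 0, 1, 0, 0, 0, -1, 1, 0, 1, 0, 0, 0, -1, 0, 0, 0, 0, 0, 0]}}

```text
clock: 17.27
tcp_pos: [0.4883, -0.1708, 0.0188]
orientation: [0.223, 0.671, 0.671, -0.222]
wrist_force: [1.0, 0.2, -0.7]
finger_gap: 0.0351
grip_force: 30.4
```

Call:
{"fn": "arm_command", "kwargs": {"moves": [-1, 1, 0, 1, 0, 0, 0, -1, 0, 0, 0, 0, 0, 0]}}

```text
clock: 17.52
tcp_pos: [0.4884, -0.1707, 0.0173]
orientation: [0.223, 0.671, 0.671, -0.222]
wrist_force: [0.0, -0.2, 0.0]
finger_gap: 0.0351
grip_force: 30.4
```

Call:
{"fn": "arm_command", "kwargs": {"moves": [-1, 1, 0, 1, 0, 0, 0, -1, 0, 0, 0, 0, 0, 0]}}

```text
clock: 17.77
tcp_pos: [0.4884, -0.1706, 0.017]
orientation: [0.224, 0.671, 0.671, -0.222]
wrist_force: [-3.5, 4.2, 9.1]
finger_gap: 0.0349
grip_force: 31.6
```

Contact. Releasing.

Call:
{"fn": "arm_command", "kwargs": {"moves": [-0.1, -1, 0, -1, 0, 0, 0, 0.1, 0, 0, 0, 0, 0, 0, 0.4, 0, 0, 0, 0, 0, 0, 0.4, -11, 0, -14, 0, 0, 0, 0.4, -11, 0, -15, 0, 0, 0, 0.4, -10, 0, -14, 0, 0, 0, 0.4, -11, 0, -15, 0, 0, 0, 0.4, -11, 0, -14, 0, 0, 0]}}

```text
clock: 18.77
tcp_pos: [0.488, -0.171, 0.1078]
orientation: [0.223, 0.671, 0.671, -0.222]
wrist_force: [-0.2, 0.6, 0.2]
finger_gap: 0.06
grip_force: 0.0
```

Run:
```python
from h import *
plan([(-1,np.array([.488,-.04,.30]),Rl(0),8)])
```

```text
0 [-1,-1,0,-29,0,0.08,0,-1,1,0,-29,0,0.08,0,-1,3,0,-29,0,0.08,0,-1,6,0,-28,0,0.08,0,-1,8,0,-28,0,0.08,0,-1,10,0,-28,0,0.08,-0.01,-1,13,0,-26,0,0.08,0,-1,14,1,-25,0,0.08,0.0]
end [ 0.4884 -0.04    0.2998]
```

Call:
{"fn": "arm_command", "kwargs": {"moves": [-1, -1, 0, -29, 0, 0.08, 0, -1, 1, 0, -29, 0, 0.08, 0, -1, 3, 0, -29, 0, 0.08, 0, -1, 6, 0, -28, 0, 0.08, 0, -1, 8, 0, -28, 0, 0.08, 0, -1, 10, 0, -28, 0, 0.08, -0.01, -1, 13, 0, -26, 0, 0.08, 0, -1, 14, 1, -25, 0, 0.08, 0]}}

```text
clock: 19.77
tcp_pos: [0.4884, -0.0395, 0.3001]
orientation: [-0.001, 0.703, 0.711, 0.001]
wrist_force: [1.0, -0.4, 0.0]
finger_gap: -0.0001
grip_force: 0.0
```

```bash
python3 w.py 3
```

```text
[163. 226.] 0.96 [ 0.338 -0.108  0.03 ]
[284.  81.] 0.87 [0.486 0.061 0.054]
[285. 152.] 0.86 [ 0.488 -0.014  0.053]
[167. 113.] 0.64 [0.358 0.027 0.043]
[286. 210.] 0.61 [ 0.491 -0.08   0.052]
[285. 251.] 0.49 [ 0.489 -0.141  0.027]
[424. 168.] 0.16 [ 0.655 -0.033  0.029]
910 uv [285.  81.] lo [-0.0154  0.0954  0.0209] hi [0.0161 0.1267 0.0439]
818 uv [285. 151.] lo [-0.0147  0.0212  0.0195] hi [0.0164 0.0529 0.0436]
821 uv [287. 209.] lo [-0.0132 -0.048   0.0146] hi [ 0.0186 -0.0168  0.0436]
19.875 [ 0.48969785 -0.04058909  0.3015425 ] [-0.246  0.136 -0.011  1.421  0.     1.314] -0.00015409463436096186 [0.5 0.1 0.3]
```

View pics/w3.png

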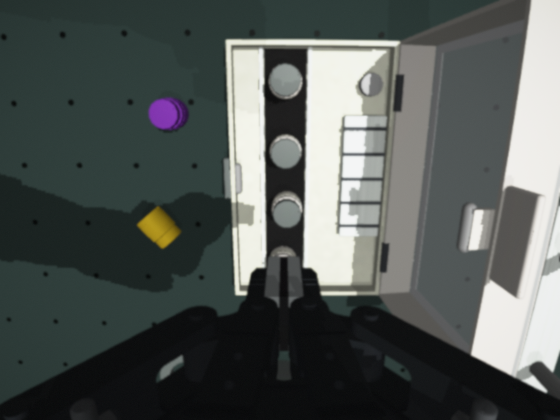

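Three jars are clearly upright at (285,81), (285,151) and (287,209). The fourth is hidden behind the fingers at (284,255), so I'll check it from the top camera.

```bash
cat > t.py <<'E'
from h import *
im,d,ci,T=cam('top');P=cloud(d,ci,T)
L=np.stack([(P-LANE)@ex,(P-LANE)@ey,(P-LANE)@ez],-1)
m=(abs(L[...,0])<.035)&(abs(L[...,1])<.148)&(L[...,2]>.02)&(L[...,2]<.06)
n,lab=cv2.connectedComponents(m.astype(np.uint8))
for i in range(1,n):
    k=lab==i
    if k.sum()>30: print(k.sum(),np.argwhere(k).mean(0)[::-1].round(),np.percentile(L[k],[3,50,97],axis=0).round(3).tolist())
im2,d2,_,_=cam('scene')
a=cv2.resize(im[160:260,230:370],(560,400),interpolation=cv2.INTER_CUBIC)
b=cv2.resize(im2[170:310,180:340],None,fx=3,fy=3,interpolation=cv2.INTER_CUBIC)
c=np.zeros((600,800,3),np.uint8);b=b[:400,:480]
import sys
cv2.imwrite(sys.argv[1],np.vstack([cv2.resize(a,(480,343)),cv2.resize(b,(480,257*480//480))])[:600])
E
python3 t.py pics/t1.png
```

```text
147 [337. 217.] [[-0.019, -0.121, 0.023], [-0.006, -0.105, 0.043], [0.011, -0.091, 0.049]]
```

View pics/t1.png

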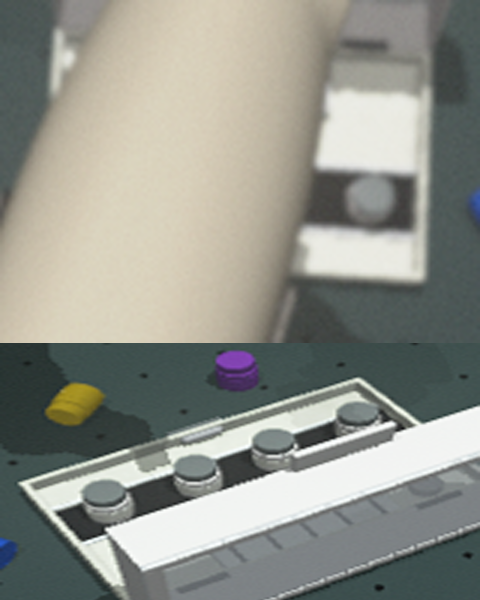

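All four jars stand: the top view shows the fourth at (370,198), and the scene view shows all four caps up. Now the hood.

```bash
cat > hd.py <<'E'
from h import *
RH=np.c_[-ex,ey,-ez]; H=np.array([*(TC+.094*ex[:2]),.028])
def tcp(th,dn=0.,m=.004):
    u=.190+.022*max(np.cos(th),0)+m; n=.007-dn
    return H+ex*(-np.cos(th)*u+np.sin(th)*n+.011)+ez*(np.sin(th)*u+np.cos(th)*n)
if __name__=='__main__':
    a=tcp(1.68,-.010,.006); up=a.copy(); up[2]=.30; print(a)
    st=plan([(-1,up,RH,9),(-1,a,RH,5)])
    print('pull')
    ths=np.r_[np.linspace(1.66,0.1,32)]
    plan([(-1,tcp(t,.001),RH,1) for t in ths],st)
E
python3 hd.py
```

```text
[ 0.66175555 -0.04935393  0.22097969]
0 [-1,-1,19,0,0,0,-0.17,-1,-5,19,0,0,0,-0.18,-1,-7,18,0,0,0,-0.17,-1,-11,16,-1,0,0,-0.18,-1,-13,14,0,0,0,-0.17,-1,-15,11,0,0,0,-0.18,-1,-18,9,0,0,0,-0.17,-1,-18,5,0,0,0,-0.17]
8 [-1,-19,2,0,0,0,-0.18,-1,0,0,16,0,0,0,-1,0,0,16,0,0,0,-1,0,0,15,0,0,0,-1,0,0,16,0,0,0,-1,0,0,16,0,0,0.0]
end [ 0.6613 -0.0498  0.2208]
pull
0 [-1,15,1,0,0,0,0,-1,9,0,-1,0,0,0,-1,10,0,-1,0,0,0,-1,10,0,-1,0,0,0,-1,10,0,0,0,0,0,-1,10,0,0,0,0,0,-1,10,0,0,0,0,0,-1,10,0,1,0,0,0.0]
8 [-1,10,0,2,0,0,0,-1,10,0,2,0,0,0,-1,10,0,3,0,0,0,-1,10,0,3,0,0,0,-1,9,0,4,0,0,0,-1,10,0,4,0,0,0,-1,9,0,5,0,0,0,-1,9,0,5,0,0,0.0]
16 [-1,9,0,6,0,0,0,-1,9,0,6,0,0,0,-1,8,0,7,0,0,0,-1,8,0,7,0,0,0,-1,7,0,8,0,0,0,-1,7,0,8,0,0,0,-1,7,0,8,0,0,0,-1,6,0,9,0,0,0.0]
24 [-1,5,0,9,0,0,0,-1,6,0,10,0,0,0,-1,4,0,9,0,0,0,-1,4,0,10,0,0,0,-1,4,0,11,0,0,0,-1,3,0,10,0,0,0,-1,2,0,11,0,0,0,-1,2,0,10,0,0,0.0]
end [ 0.4093 -0.0516  0.0559]
```

Call:
{"fn": "arm_command", "kwargs": {"moves": [-1, -1, 19, 0, 0, 0, -0.17, -1, -5, 19, 0, 0, 0, -0.18, -1, -7, 18, 0, 0, 0, -0.17, -1, -11, 16, -1, 0, 0, -0.18, -1, -13, 14, 0, 0, 0, -0.17, -1, -15, 11, 0, 0, 0, -0.18, -1, -18, 9, 0, 0, 0, -0.17, -1, -18, 5, 0, 0, 0, -0.17]}}

```text
clock: 20.98
tcp_pos: [0.6423, -0.0478, 0.2982]
orientation: [-0.002, 0.082, 0.997, -0.001]
wrist_force: [0.8, 0.8, 0.4]
finger_gap: -0.0001
grip_force: 0.0
```

Call:
{"fn": "arm_command", "kwargs": {"moves": [-1, -19, 2, 0, 0, 0, -0.18, -1, 0, 0, 16, 0, 0, 0, -1, 0, 0, 16, 0, 0, 0, -1, 0, 0, 15, 0, 0, 0, -1, 0, 0, 16, 0, 0, 0, -1, 0, 0, 16, 0, 0, 0, -1, 0, 0, 0, 0, 0, 0]}}

```text
clock: 21.85
tcp_pos: [0.6595, -0.0488, 0.218]
orientation: [-0.003, -0.005, 1.0, 0.0]
wrist_force: [0.0, -0.3, 0.4]
finger_gap: 0.0003
grip_force: 0.0
```

Call:
{"fn": "arm_command", "kwargs": {"moves": [-1, 15, 1, 0, 0, 0, 0, -1, 9, 0, -1, 0, 0, 0, -1, 10, 0, -1, 0, 0, 0, -1, 10, 0, -1, 0, 0, 0]}}

```text
clock: 22.35
tcp_pos: [0.617, -0.0485, 0.2245]
orientation: [0.0, -0.005, 1.0, -0.0]
wrist_force: [1.4, 0.5, -0.8]
finger_gap: -0.0001
grip_force: 1.3
```

Run:
```python
from h import *
im,d,ci,T=cam('scene');cv2.imwrite('pics/s4.png',cv2.resize(im[120:320,170:430],None,fx=3,fy=3,interpolation=cv2.INTER_CUBIC))
```

```text
(no output)
```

View pics/s4.png

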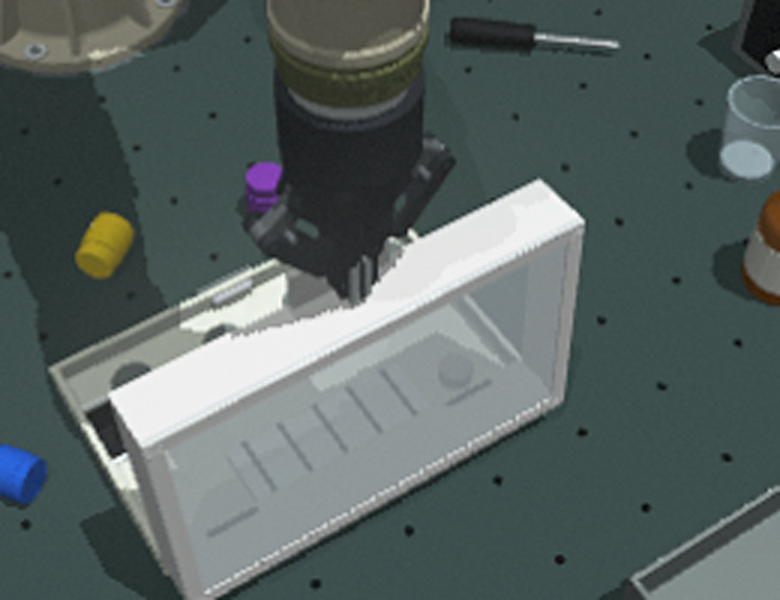

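The fingers are hooked behind the tab at (360,280) and the hood is following. Continuing along the arc.

Call:
{"fn": "arm_command", "kwargs": {"moves": [-1, 10, 0, 0, 0, 0, 0, -1, 10, 0, 0, 0, 0, 0, -1, 10, 0, 0, 0, 0, 0, -1, 10, 0, 1, 0, 0, 0, -1, 10, 0, 2, 0, 0, 0, -1, 10, 0, 2, 0, 0, 0, -1, 10, 0, 3, 0, 0, 0, -1, 10, 0, 3, 0, 0, 0]}}

```text
clock: 23.4
tcp_pos: [0.5365, -0.0494, 0.2131]
orientation: [-0.0, -0.005, 1.0, -0.0]
wrist_force: [2.6, -0.2, -0.3]
finger_gap: -0.0001
grip_force: 0.9
```

Call:
{"fn": "arm_command", "kwargs": {"moves": [-1, 9, 0, 4, 0, 0, 0, -1, 10, 0, 4, 0, 0, 0, -1, 9, 0, 5, 0, 0, 0, -1, 9, 0, 5, 0, 0, 0, -1, 9, 0, 6, 0, 0, 0, -1, 9, 0, 6, 0, 0, 0, -1, 8, 0, 7, 0, 0, 0, -1, 8, 0, 7, 0, 0, 0]}}

```text
clock: 24.4
tcp_pos: [0.4656, -0.0501, 0.1688]
orientation: [-0.0, -0.005, 1.0, -0.0]
wrist_force: [1.0, -0.8, 0.3]
finger_gap: 0.0
grip_force: 0.6
```

Call:
{"fn": "arm_command", "kwargs": {"moves": [-1, 7, 0, 8, 0, 0, 0, -1, 7, 0, 8, 0, 0, 0, -1, 7, 0, 8, 0, 0, 0, -1, 6, 0, 9, 0, 0, 0]}}

```text
clock: 24.9
tcp_pos: [0.4387, -0.0504, 0.1358]
orientation: [-0.0, -0.005, 1.0, -0.0]
wrist_force: [1.4, 0.3, 1.1]
finger_gap: -0.0001
grip_force: 0.4
```

Run:
```python
from h import *
im,d,ci,T=cam('scene');cv2.imwrite('pics/s5.png',cv2.resize(im[120:320,170:430],None,fx=3,fy=3,interpolation=cv2.INTER_CUBIC))
P=cloud(d,ci,T)-LANE
X=P@ex-.125;Z=P[...,2]+.01-.028;Y=P@ey
# outer top face of the hood: fit the plane z-vs-x on scene points well beside the arm
m=(abs(Y)>.08)&(abs(Y)<.15)&(Z>.06)&(X>-.21)&(X<.1)&(d>0)
q=np.c_[X[m],Z[m]]; print(m.sum(),np.percentile(q,[2,50,98],axis=0).round(3).tolist())
c=np.polyfit(q[:,0],q[:,1],1);print('slope angle',np.arctan(-c[0]))
```

```text
4575 [[-0.14, 0.061], [-0.077, 0.095], [-0.015, 0.13]]
slope angle 0.49669821978047324
```

View pics/s5.png

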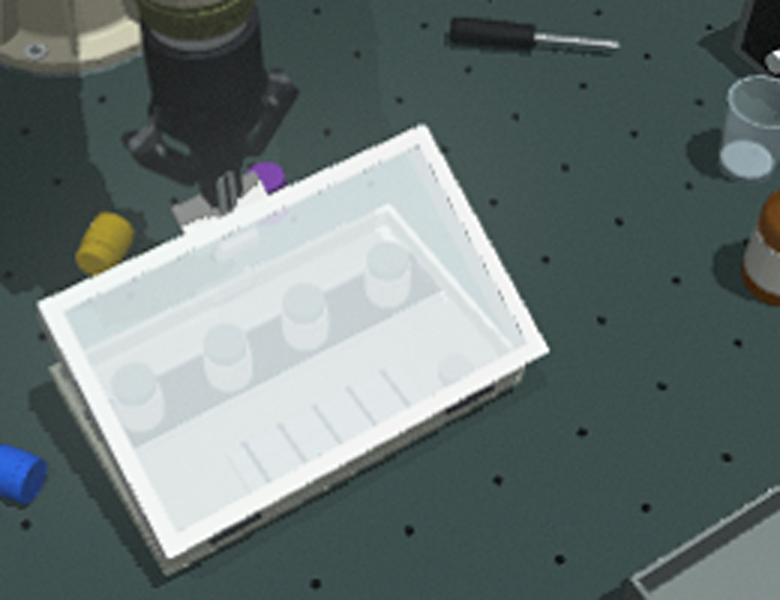

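The fingers are on the tab at (225,195), and all four jars stand under the hood at about 0.5 rad.

Call:
{"fn": "arm_command", "kwargs": {"moves": [-1, 5, 0, 9, 0, 0, 0, -1, 6, 0, 10, 0, 0, 0, -1, 4, 0, 9, 0, 0, 0, -1, 4, 0, 10, 0, 0, 0, -1, 4, 0, 11, 0, 0, 0, -1, 3, 0, 10, 0, 0, 0, -1, 2, 0, 11, 0, 0, 0, -1, 2, 0, 6, 0, 0, 0]}}

```text
clock: 25.95
tcp_pos: [0.4087, -0.0506, 0.0595]
orientation: [-0.001, -0.005, 1.0, 0.0]
wrist_force: [-0.2, 0.3, 0.5]
finger_gap: 0.0003
grip_force: 0.2
```

Call:
{"fn": "arm_command", "kwargs": {"moves": [-1, 0, 0, 5, 0, 0, 0, -1, 0, 0, 5, 0, 0, 0, -1, 0, 0, 4, 0, 0, 0, -1, 0, 0, 4, 0, 0, 0]}}

```text
clock: 26.45
tcp_pos: [0.4085, -0.0507, 0.0431]
orientation: [-0.001, -0.005, 1.0, -0.0]
wrist_force: [-5.6, 0.5, 10.4]
finger_gap: -0.0
grip_force: 4.9
```

Call:
{"fn": "arm_command", "kwargs": {"moves": [-1, 0, 0, 3, 0, 0, 0, -1, 0, 0, 2, 0, 0, 0, -1, 0, 0, 2, 0, 0, 0]}}

```text
clock: 26.82
tcp_pos: [0.4096, -0.0507, 0.0353]
orientation: [0.0, -0.005, 1.0, -0.0]
wrist_force: [0.1, 0.7, 0.6]
finger_gap: 0.0
grip_force: 0.0
```

Call:
{"fn": "arm_command", "kwargs": {"moves": [-1, 0, 0, 2, 0, 0, 0, -1, 0, 0, 2, 0, 0, 0, -1, 0, 0, 0, 0, 0, 0]}}

```text
clock: 27.2
tcp_pos: [0.4097, -0.0508, 0.0344]
orientation: [0.001, -0.005, 1.0, -0.0]
wrist_force: [-10.8, 3.3, 39.5]
finger_gap: 0.0003
grip_force: 19.6
```

Hard stop at z = 34 mm, so the hood is fully shut. Retreating up and toward the robot, then checking.

Call:
{"fn": "arm_command", "kwargs": {"moves": [-1, 0, 0, -10, 0, 0, 0, -1, 0, 0, -30, 0, 0, 0, -1, 0, 0, -40, 0, 0, 0, -1, 0, 0, -40, 0, 0, 0, -1, 0, 0, -40, 0, 0, 0, -1, 0, 0, -40, 0, 0, 0, -1, 0, 0, 0, 0, 0, 0, -1, 0, 0, 0, 0, 0, 0]}}

```text
clock: 28.2
tcp_pos: [0.4091, -0.0506, 0.2307]
orientation: [-0.0, -0.005, 1.0, 0.0]
wrist_force: [0.1, -0.2, -0.8]
finger_gap: -0.0
grip_force: 0.0
```

Run:
```python
from h import *
im,d,ci,T=cam('scene');cv2.imwrite('pics/s6.png',cv2.resize(im[120:320,170:430],None,fx=3,fy=3,interpolation=cv2.INTER_CUBIC))
P=cloud(d,ci,T)-LANE
X=P@ex;Z=P[...,2]+.01;Y=P@ey
m=(abs(Y)>.06)&(abs(Y)<.145)&(Z>.055)&(Z<.1)&(X>-.05)&(X<.115)&(d>0)
c=np.polyfit(X[m],Z[m],1);print('slope angle',-c[0],'z',np.median(Z[m]),m.sum())
print(get_state()['wrist_force'],get_state()['clock'])
```

```text
slope angle -0.000699802552987846 z 0.073267308777763 4693
[-0.10298716 -0.09715073 -0.87526773] 28.25
```

View pics/s6.png

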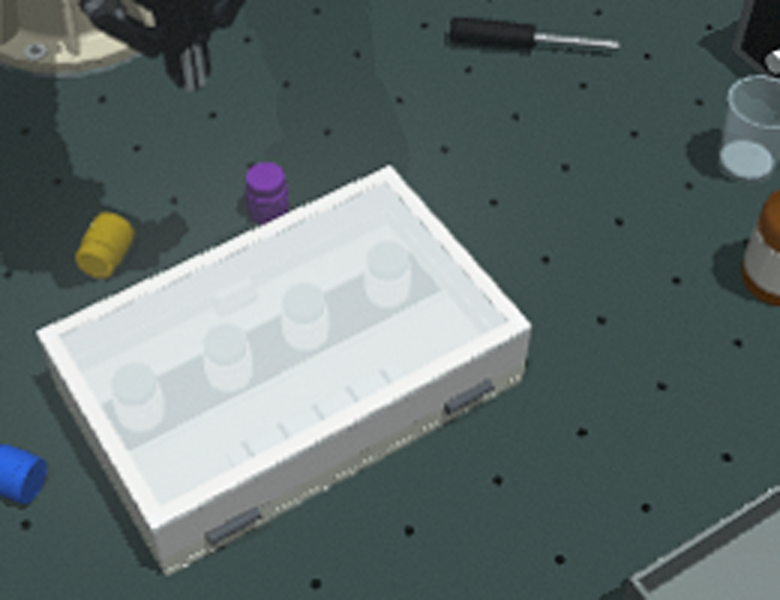

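The hood is level, with its top at 73 mm. All four jars stand inside, at (138,395), (227,355), (305,315) and (388,272).

```bash
python3 -c "from workcell import *; print(hand_in())"
```

```text
the job is handed in; nothing more can be done
None
```

The job is handed in, but no verdict came back: my last pictures show all four jars standing in the lane and the hood shut level past its catch, with the arm clear.

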